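# Gauge a board carrier against a flip stop

### The job

Flip the fence's hinged stop fully down, then slide the board carrier flat on the deck until its long side lies flush along the fence and its end is snug against the lowered stop, pressing it lightly but steadily into that corner (a push of about 8 to 10 N each way for about a second, and never over 15 N, also on meeting them). Then, leaving the carrier exactly there, flip the stop back up out of the way, let go, and leave everything else on the bench where it is.

Things in the scene. Friction and masses are not known exactly. Their poses are not given: they have to be found in the camera images.
- fence: Straight aluminium fence 460 mm long, 25 thick, 24 tall, on a grey deck 500 x 270 x 8 mm (deck top at z = 8 mm). Origin: foot of its front face (towards the robot) at mid-length, on the deck top. x points away from the robot square to the fence, y along it, z up; the front face is the plane x = 0; the deck reaches from x = -210 to +60 mm.
- stop: Dark steel clamp block with the flip stop's hinge, locked on the fence (it does not slide). Axes as the fence's. Origin: on the hinge axis (along y), 42 mm above the deck, 14 mm behind the fence's front face, at the middle of the leaf's thickness. The block is 40 mm long in y and reaches 9 mm above the hinge axis.
- leaf (a joint): Angle of the flip stop's steel leaf: 0 = fully down on its end stop, 1.57 = straight up, 1.85 = leaning back on its rear end stop. Friction of about 0.13 N m holds it at any angle, so it must be pressed to get fully down. The leaf is a bar 12 mm thick in y, 10 mm high; when down it lies level and reaches 110 mm from the hinge axis towards the robot.
- leaf_rod (a point): The leaf's handle: steel rod 12 mm in diameter, parallel to the hinge axis, sticking out 50 mm from the leaf's -y side. Point: rod's axis at mid-length, 31 mm to the -y side of stop's origin; at leaf angle a it is 104 cos a mm in front of and 104 sin a mm above the hinge axis. Can be pinched from above, fingers closing across it, and turns between the pads.
- blade_face (a point): Middle of the gauging face: the +y face of the blade under the leaf (12 mm thick in y), 6 mm to the +y side of stop's origin. With the leaf down the blade hangs in front of the fence, from 4 to 60 mm in front of its face and down to 3 mm above the deck.
- carrier_grip (a point): Knob of the board carrier: upright, round, aluminium, 24 mm in diameter, at the carrier's centre, from 14 to 66 mm above its underside. Point: on the knob's axis, 50 mm above the underside (58 mm above the bench when on the deck). Axes: the carrier's. Gauged, this point is 50 mm in front of the fence's face and 71 mm to the +y side of stop's origin.
- carrier_base (a point): Centre of the underside of the board carrier: loose plate of slick black plastic (friction about 0.25) 100 mm (its x) by 130 mm (its y), 14 mm thick, 0.2 to 0.4 kg, a green circuit board let into its top. Its +x long side goes against the fence, its -y end against the blade. It starts on the deck on the stop's +y side, clear of the fence and turned by up to 0.35 rad.
- tape: Bystander: roll of paper tape, 48 mm in diameter, 16 mm tall, on the deck. Origin under its centre.
- screwjar: Bystander: small jar, 34 mm in diameter, 34 mm tall, on the deck beyond the carrier. Origin under its centre.
- cleaner: Bystander: bottle 48 mm in diameter, 120 mm tall, left of the deck. Origin under its centre.
- driver: Bystander: screwdriver 170 mm long lying beyond the fence. Origin about its middle.
- spare_board: Bystander: bare circuit board 100 x 70 x 4 mm lying right of the deck. Origin under its centre.
- mouse: Bystander: computer mouse 100 x 58 x 22 mm left of the deck. Origin under its centre.
There are look-alikes about, which are no part of the job. Leave any purple look-alike of the part that bears carrier_grip alone.

How it is judged:
By the outcome, as a careful person would: the job done as asked, in the order asked, and still so for the second after the job is handed in, with the robot touching nothing.
It also fails if it takes over 72 s, if anything falls off the work surface, if the arm or the gripper's body presses on something with over 40 N, if the wrist force passes 120 N, or if a joint passes its speed limit or range.

### The arm

A 6-joint arm with a two-finger parallel gripper is mounted at the origin on the work surface. World frame = base frame: x ahead of the robot, y to its left, z up, the work surface at z = 0. Lengths are in mm, angles in rad, forces in N, time in s.
With the tool pointing down it reaches from about 275 to 750 mm from the base axis. Payload 10.2 kg.
Tool frame: the origin (TCP) lies at the very end of the fingers, on their centre line; the grasp point (between the pads) lies 19 mm behind it (ctrl.grip_depth is the distance from the TCP to the grasp point, in mm); z points along the fingers, x is the direction in which the jaws open and shut, and the axes are right-handed (so a half turn about z gives the same grasp; the last joint's range is limited). The gripper opens to 85 mm and grips with 20 to 120 N. Pads are 22 mm wide; open, the fingers measure 114 mm over their backs; the gripper's body (76 mm by 85 mm) begins 54 mm behind the grasp point. The pads swing forward as they close: fully open they stand 13 mm farther back than shut.
Start: joints at [-1.563, 0.313, 1.498, -0, 1.331, -0.223], TCP at [120.083, -511.088, 231.294] pointing down, gripper open.
Joint ranges: [-2.94, 2.94], [-0.97, 2.17], [0.19, 2.56], [-1.23, 4.37], [0.02, 3.11], [-2.88, 2.88]. Speed limits (rad/s): [2.39, 2.39, 3.01, 3.14, 3.14, 3.14].

### API

Orientations are given as a unit quaternion [w, x, y, z].
In Python, from rig import ctrl gives the robot as it stands.
- The arm moves only by the tool play_rows, never from a script. Its argument "motion" is a list of rows, each a list of 2 entries, a list of its own where there are three numbers: the shift along the tool's x, y, z in mm, then the turn, a rotation vector about the tool's x, y, z in degrees. A call has 1 to 20 rows; each row shifts and turns the commanded pose from where the row before left it, along the tool's axes as they then stand; what a row does not reach is not made up. A row lasts 1/12 s, in which the tool goes at most 41.7 mm and 7.16 degrees, less where a joint would pass 70% of its speed; a pose out of reach is approached as far as the arm can. A call with a gripper value outside its range is refused whole. "fingers" is the finger opening in mm, from 0 to 85.4, set as the call begins (left out, the last holds). The fingers move at their own pace and stop on an object; "squeeze" is the grip in N (left out, the last holds). Time passes only in rows, so rows that do not move let the fingers close. It gives the time, the measured TCP pose, the force and the opening at its end, in the units of the state.
- ctrl.sense(): the state, without advancing time (a new reading comes with each control period).
- ctrl.capture(name): name is "scene" or "top"; returns the picture (384x512x3 uint8, red, green, blue); there is no depth.
- ctrl.get_calibration(name): a dict with "K" (3x3 intrinsics, pixels), "R" (3x3) and "t" (3): a world point X has camera coordinates R X + t. Camera axes: x right, y down, z forward; pixel columns grow to the right and rows downward; lengths in mm; the calibration is good to about 2 mm. A picture is of the moment at which its call begins. get_calibration takes no time and is no camera call.
- ctrl.finish_job(): hands the job in, once; it reports no verdict.
Trained networks look in the newest picture that a camera, given by its name, has taken for a name from the list of things; names that differ only in an ending like _2 or _b are one class to them, and where a whole thing is asked for, a point or a joint stands for the part that bears it (a point fixed in the world has none). Each returns a list of dicts, best first, with "p" (0 to 1); they miss things now and then, are a little off and sometimes report something else, mostly with a low value. They report only what shows in the picture. A call takes as long as a camera call. They do not tell look-alikes from the thing itself.
- ctrl.spot_in(camera, name): "position" ([column, row] as shares, 0 to 1, of the picture: columns of its width, rows of its height, amid what is visible of it).
The state is a dict: "time_s": time; "joints": joint angles; "dq": joint speeds; "tau": joint torques, N m; "eef_pos": TCP position; "ee_rot": TCP orientation; "force": force on the tool from outside, world axes, zero at the start; "wrist_torque": the same for the moment, N m; "grip_width": opening from 0.0 (shut) to 1.0 (fully open).
Only numpy, scipy, OpenCV 4.12 (cv2) and the standard library are available. Lean on these libraries where they do the work, as an engineer would, in place of code of your own. Each camera call takes 0.05 s, during which the arm holds its last target. There are 200 camera calls.

## Working session

There is one attempt and no reset: what is moved stays moved. The work goes in short steps, Python scripts to look and compute and a tool call to move; the robot and the scene stay as the last step left them, time stands still between calls to the robot, and variables do not carry over. Pictures are saved under pics/ and viewed, about 8 in all and at most 12, crops included, and the job is handed in when it is done.

Besides the shell and the picture viewer there is one more tool, called after "Call:" as name([rows], argument=value, ...), one row to a line, values as JSON. play_rows: Moves the arm, as the interface text tells. Its arguments: {"type":"object","properties":{"motion":{"type":"array"},"fingers":{"type":"number"},"squeeze":{"type":"number"}},"required":["motion"]}

```bash
mkdir -p pics
cat > h.py <<'E'
from rig import ctrl
import numpy as np, cv2
def snap(cam,name):
    im=ctrl.capture(cam); cv2.imwrite(f'pics/{name}.png',cv2.cvtColor(im,cv2.COLOR_RGB2BGR)); return im
def ray(cam,uv,z):
    c=ctrl.get_calibration(cam);K,R,t=[np.array(c[k],float) for k in('K','R','t')]
    d=R.T@np.linalg.solve(K,[uv[0],uv[1],1]);o=-R.T@t
    return o+d*(z-o[2])/d[2]
def proj(cam,X):
    c=ctrl.get_calibration(cam);K,R,t=[np.array(c[k],float) for k in('K','R','t')]
    p=K@(R@np.array(X,float)+t);return p[:2]/p[2]
def tri(uv1,uv2):
    A=[];b=[]
    for cam,uv in(('scene',uv1),('top',uv2)):
        c=ctrl.get_calibration(cam);K,R,t=[np.array(c[k],float) for k in('K','R','t')]
        P=K@np.c_[R,t]
        for i in(0,1):
            r=P[i]-uv[i]*P[2];A.append(r[:3]);b.append(-r[3])
    return np.linalg.lstsq(np.array(A),np.array(b),rcond=None)[0]
E
python3 - <<'E'
from h import *
for cam in('scene','top'):
    snap(cam,cam+'0')
    for n in('fence','stop','leaf_rod','blade_face','carrier_grip','carrier_base','tape','screwjar'):
        r=ctrl.spot_in(cam,n)
        print(cam,n,[(round(d['position'][0]*512),round(d['position'][1]*384),round(d['p'],2)) for d in r][:4])
a=cv2.imread('pics/scene0.png');b=cv2.imread('pics/top0.png')
cv2.imwrite('pics/s0.png',cv2.resize(a,(768,576),interpolation=cv2.INTER_CUBIC))
cv2.imwrite('pics/t0.png',cv2.resize(b,(768,576),interpolation=cv2.INTER_CUBIC))
s=ctrl.sense();print(s)
E
```

```text
scene fence [(226, 226, 0.63)]
scene stop [(178, 176, 0.61)]
scene leaf_rod [(178, 166, 0.93)]
scene blade_face [(179, 170, 0.81)]
scene carrier_grip [(272, 205, 0.97), (261, 134, 0.58)]
scene carrier_base [(272, 204, 0.63), (264, 134, 0.62)]
scene tape [(206, 141, 0.66), (163, 125, 0.6)]
scene screwjar [(304, 243, 0.76), (184, 282, 0.73)]
top fence [(255, 165, 0.96)]
top stop [(301, 155, 0.74)]
top leaf_rod [(302, 151, 0.42)]
top blade_face [(301, 152, 0.71)]
top carrier_grip [(309, 255, 0.61), (245, 211, 0.6)]
top carrier_base [(247, 210, 0.82), (307, 255, 0.58)]
top tape [(335, 212, 0.65)]
top screwjar [(202, 200, 0.4)]
{'time_s': 0.9, 'joints': array([-1.56336776e+00,  3.12910071e-01,  1.49767304e+00,  2.33691241e-05,
        1.33102276e+00, -2.23400437e-01]), 'dq': array([-5.91178556e-06,  2.11237984e-04, -5.81040095e-04, -1.95192231e-03,
       -4.66664458e-04, -1.32505005e-03]), 'tau': array([-2.16056629e-03, -4.12166226e+01, -2.59902334e+01, -3.47925243e-04,
        4.66467482e-04,  4.43990444e-06]), 'eef_pos': array([ 120.10573298, -511.08919819,  231.2991816 ]), 'ee_rot': array([-1.22604269e-05,  7.83830087e-01, -6.20975357e-01,  4.70444937e-06]), 'force': array([ 0.36602134, -0.36285295,  0.52264231]), 'wrist_torque': array([-0.01304792,  0.01254465, -0.00826909]), 'grip_width': 1.0018025740685887}
```

View pics/s0.png

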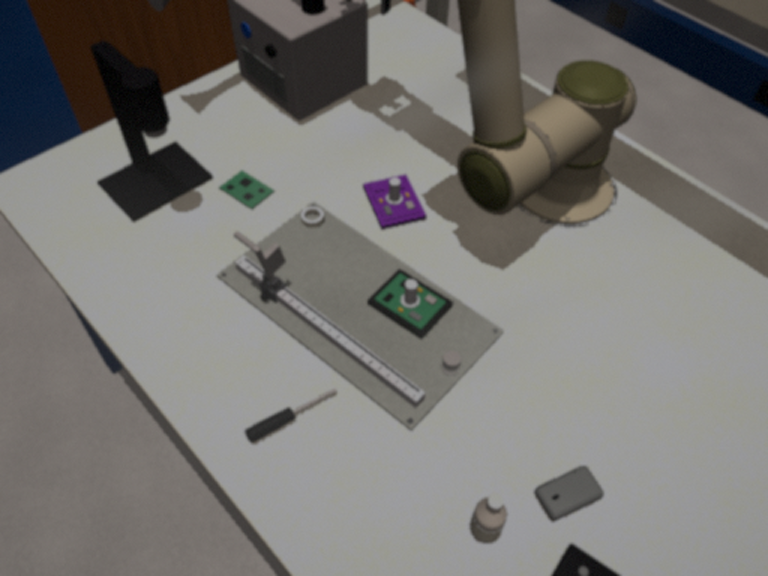

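View pics/t0.png

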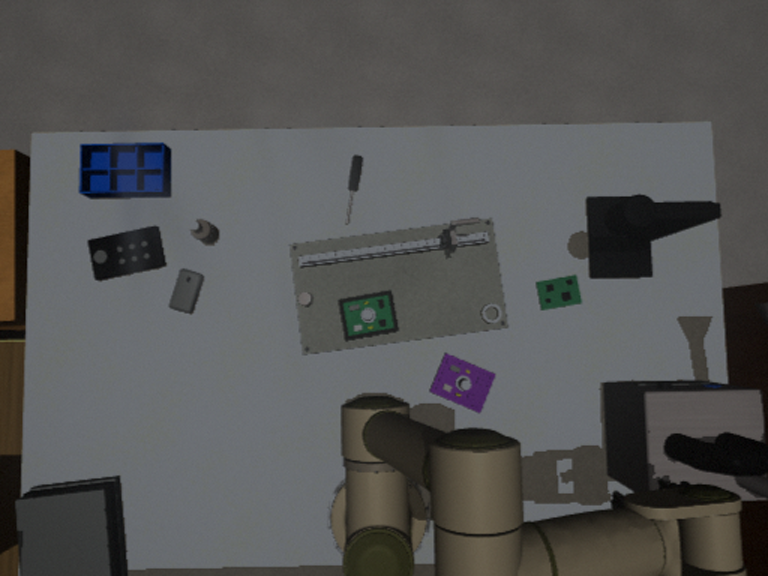

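Green carrier: scene (272,205), top (245,211). Its purple look-alike: scene (261,134), top (309,255). I choose the green one on the deck. Now a close crop of the deck from both cameras.

Run:
```python
import cv2,numpy as np
a=cv2.imread('pics/scene0.png')[130:290,140:340];b=cv2.imread('pics/top0.png')[140:240,188:344]
g=lambda x:np.clip(x.astype(float)*1.5,0,255).astype(np.uint8)
cv2.imwrite('pics/s1.png',cv2.resize(a,(800,640)[:2],interpolation=cv2.INTER_CUBIC)[:600])
cv2.imwrite('pics/t1.png',cv2.resize(g(b),(780,500),interpolation=cv2.INTER_CUBIC))
```

```text
(no output)
```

View pics/s1.png

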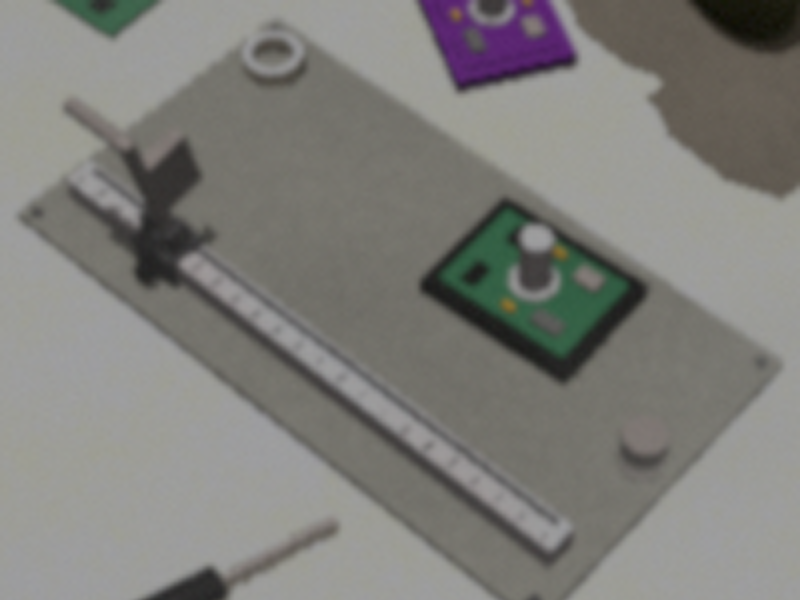

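View pics/t1.png

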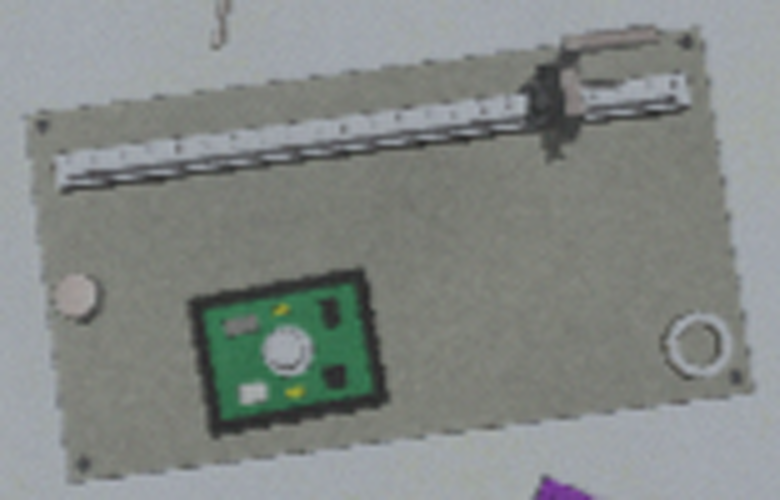

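```bash
cat > fit.py <<'E'
from h import *
from scipy.optimize import least_squares
S=lambda u,v:('scene',((u+.5)/4-.5+140,(v+.5)/4-.5+130))
T=lambda u,v:('top',((u+.5)/5-.5+188,(v+.5)/5-.5+140))
def fr(x,y,w,p):
    c,s=np.cos(w),np.sin(w);return np.array([x+c*p[0]-s*p[1],y+s*p[0]+c*p[1],p[2]])
deck=[((60,250,8),T(25,117)),((60,-250,8),T(700,28)),((-210,-250,8),T(752,390)),((-210,250,8),T(70,482)),
 ((60,-250,8),S(20,215)),((-210,-250,8),S(278,20)),((-210,250,8),S(782,365)),
 ((0,230,32),T(62,190)),((0,-230,32),T(690,105)),((25,230,32),T(55,157))]
car=[((50,65,22),T(192,298)),((50,-65,22),T(363,268)),((-50,-65,22),T(388,403)),((-50,65,22),T(212,435)),
 ((-50,-65,22),S(505,200)),((50,-65,22),S(425,285)),((50,65,22),S(565,380)),((-50,65,22),S(645,292)),((0,0,74),S(538,238)),((0,0,74),T(287,348))]
def res(p):
    r=[]
    for q,(c,uv) in deck: r.append(proj(c,fr(*p[:3],q))-uv)
    for q,(c,uv) in car: r.append(proj(c,fr(*p[3:6],q))-uv)
    sy,a=p[6:8]
    for off,d in((-56,[T(658,35),S(68,102)]),(-6,[T(562,43),S(128,145)])):
        q=(14-104*np.cos(a),sy+off,50+104*np.sin(a))
        for c,uv in d: r.append(proj(c,fr(*p[:3],q))-uv)
    r.append(p[8:10]/1.0*0.5); r.append(p[10:12]*.5)
    r=[x for x in r]
    n=len(r)-2
    obs=[o[1][0] for o in deck+car]+['top','scene']*2
    for i in range(n): r[i]=r[i]+(p[8:10] if obs[i]=='top' else p[10:12])
    return np.concatenate(r)
if __name__=='__main__':
    f=least_squares(res,[600,0,0,480,80,0.1,-150,1.8,0,0,0,0],loss='soft_l1')
    p=f.x;print(np.round(p,3));print(np.round(f.fun.reshape(-1,2),1).tolist())
    print('stop',fr(*p[:3],(14,p[6],50)),'goal grip',fr(*p[:3],(-50,p[6]+71,58)))
    print('tape',ray('top',T(700,345)[1],24),'jar',ray('top',T(77,296)[1],42))
    print('block y',[ (lambda X:(np.cos(p[2])*(X[1]-p[1])-np.sin(p[2])*(X[0]-p[0])))(ray(c,uv,z)) for c,uv,z in[('top',T(550,95)[1],59)]])
E
python3 fit.py
```

```text
Traceback (most recent call last):
  File "fit.py", line 27, in <module>
    f=least_squares(res,[600,0,0,480,80,0.1,-150,1.8,0,0,0,0],loss='soft_l1')
  File "fit.py", line 14, in res
    for q,(c,uv) in deck: r.append(proj(c,fr(*p[:3],q))-uv)
                                   ~~~~^^^^^^^^^^^^^^^^
  File "h.py", line 10, in proj
    c=ctrl.get_calibration(cam);K,R,t=[np.array(c[k],float) for k in('K','R','t')]
ValueError: time passes only in moves, steps and waits
```

Too many calibration calls; cache it.

```bash
python3 - <<'E'
s=open('h.py').read().replace("ctrl.get_calibration(cam)","CAL[cam]").replace("def snap","CAL={c:ctrl.get_calibration(c) for c in('scene','top')}\ndef snap",1)
open('h.py','w').write(s)
E
python3 fit.py
```

```text
[ 6.22861e+02 -4.86300e+01  1.15000e-01  4.78585e+02  1.63280e+01
  1.57000e-01 -1.31312e+02 -4.52300e+00  1.34000e-01 -1.14000e-01
  5.04000e-01  1.22400e+00]
[[0.0, -0.3], [0.1, -0.1], [0.5, 0.5], [-0.1, 0.3], [-0.7, 0.1], [-0.4, -0.2], [1.1, -0.2], [-0.9, -0.2], [0.3, 0.2], [-0.4, -0.4], [-0.9, -0.1], [0.4, -0.4], [0.3, 0.1], [-0.3, -0.0], [0.2, -0.3], [-1.5, -0.5], [0.1, 0.0], [1.2, -0.7], [-0.0, 0.8], [-0.1, -0.0], [-0.6, 0.1], [1.0, 1.1], [3.6, 0.5], [-1.2, -0.1], [0.1, -0.1], [0.3, 0.6]]
stop [ 651.79114178 -177.47816996   50.        ] goal grip [ 580.08911103 -114.2656808    58.        ]
tape [ 477.69873301 -279.75458053   24.        ] jar [519.30646604 164.58384381  42.        ]
block y [np.float64(-126.67369536455894)]
```

Call:
play_rows([
  [[-8,-30.4,1.5],[0,0,0]],
  [[-8,-30.4,1.5],[0,0,0]],
  [[-8,-30.4,1.5],[0,0,0]],
  [[-8,-30.4,1.5],[0,0,0]],
  [[-8,-30.4,1.5],[0,0,0]],
  [[-8,-30.4,1.5],[0,0,0]],
  [[-8,-30.4,1.5],[0,0,0]],
  [[-8,-30.4,1.5],[0,0,0]],
  [[-8,-30.4,1.5],[0,0,0]],
  [[-8,-30.4,1.5],[0,0,0]],
  [[-8,-30.4,1.5],[0,0,0]],
  [[-8,-30.4,1.5],[0,0,0]],
  [[-8,-30.4,1.5],[0,0,0]],
  [[-8,-30.4,1.5],[0,0,0]],
  [[-8,-30.4,1.5],[0,0,0]],
  [[-8,-30.4,1.5],[0,0,0]],
  [[-8,-30.4,1.5],[0,0,0]],
  [[-8,-30.4,1.5],[0,0,0]],
  [[-8,-30.4,1.5],[0,0,0]],
  [[-8,-30.4,1.5],[0,0,0]],
])

```text
time_s: 2.57
eef_pos: [676.5, -215.2, 201.1]
ee_rot: [0.0, 0.784, -0.621, -0.0]
force: [-0.3, -1.0, 0.2]
grip_width: 1.0
```

Call:
play_rows([
  [[0,0,0],[0,0,-6.95]],
  [[0,0,0],[0,0,-6.95]],
  [[0,0,0],[0,0,-6.95]],
  [[0,0,0],[0,0,-6.95]],
  [[0,0,0],[0,0,-6.95]],
  [[0,0,0],[0,0,-6.95]],
  [[0,0,0],[0,0,-6.95]],
  [[0,0,0],[0,0,-6.95]],
  [[0,0,0],[0,0,-6.95]],
  [[0,0,0],[0,0,-6.95]],
  [[0,0,0],[0,0,-6.95]],
  [[0,0,0],[0,0,-6.95]],
  [[0,0,0],[0,0,0]],
])

```text
time_s: 3.65
eef_pos: [675.3, -216.3, 201.1]
ee_rot: [-0.0, 0.998, 0.06, -0.0]
force: [-0.2, 0.1, 0.2]
grip_width: 1.001
```

Run:
```python
from h import *
s=ctrl.sense();print(s['time_s'],s['eef_pos'],s['ee_rot'],s['joints'],s['force'])
ims=[]
for c,(x,y,w,h) in(('scene',(120,110,120,90)),('top',(250,110,120,90))):
    im=snap(c,c+'1')
    for n in('leaf_rod','stop'):print(c,n,[(d['position'][0]*512,d['position'][1]*384,d['p']) for d in ctrl.spot_in(c,n)][:2])
    ims.append(cv2.resize(cv2.cvtColor(im[y:y+h,x:x+w],cv2.COLOR_RGB2BGR),(400,300),interpolation=cv2.INTER_CUBIC))
cv2.imwrite('pics/c1.png',np.hstack(ims))
```

```text
3.65 [ 675.3472647  -216.25272171  201.12300641] [-8.83258918e-05  9.98204415e-01  5.98992993e-02 -1.11659873e-04] [-4.74656128e-01  7.67733222e-01  8.57726847e-01  3.82823311e-05
  1.51641475e+00 -5.94528568e-01] [-0.18823335  0.08160112  0.15692817]
scene leaf_rod [(179.4048, 168.11520000000002, 0.76)]
scene stop [(179.4048, 174.6048, 0.81)]
top leaf_rod []
top stop []
```

View pics/c1.png

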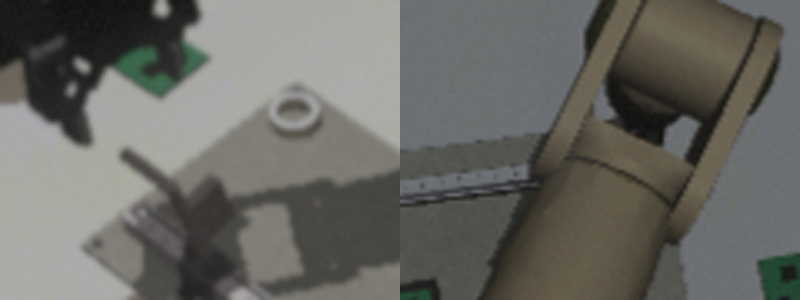

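Run:
```python
from h import *
from scipy.optimize import least_squares
f=lambda p:(np.array(p)-[120,110])*400/120
print('tips expected', [f(proj('scene',(675.3+d*.993,-216.3+d*.115,214))) for d in(-43,43)])
for a in(1.70,1.76,1.85):
  for sy in(-131,-128):
    print(a,sy,[f(proj('scene',(622.9+.9934*x-.1147*y,-48.6+.1147*x+.9934*y,50+104*np.sin(a)))).round() for x in[14-104*np.cos(a)] for y in(sy-56,sy-6)])
```

```text
tips expected [array([166.92602669,  75.2919353 ]), array([ 82.17920215, 136.1779198 ])]
1.7 -131 [array([130., 145.]), array([172., 177.])]
1.7 -128 [array([132., 147.]), array([175., 179.])]
1.76 -131 [array([124., 150.]), array([167., 182.])]
1.76 -128 [array([127., 152.]), array([169., 184.])]
1.85 -131 [array([116., 159.]), array([159., 191.])]
1.85 -128 [array([118., 160.]), array([161., 192.])]
```

Call:
play_rows([
  [[0.3,-0.4,6.8],[0,0,0]],
  [[0.3,-0.4,6.8],[0,0,0]],
  [[0.3,-0.4,6.8],[0,0,0]],
  [[0.3,-0.4,6.8],[0,0,0]],
  [[0.3,-0.4,6.8],[0,0,0]],
  [[0.3,-0.4,6.8],[0,0,0]],
  [[0.3,-0.4,6.8],[0,0,0]],
  [[0.3,-0.4,6.8],[0,0,0]],
  [[0.3,-0.4,6.8],[0,0,0]],
  [[0.3,-0.4,6.8],[0,0,0]],
  [[0,0,0],[0,0,0]],
])

```text
time_s: 4.87
eef_pos: [677.4, -211.6, 131.4]
ee_rot: [-0.001, 0.998, 0.058, -0.001]
force: [-0.4, 0.2, -0.3]
grip_width: 1.001
```

Call:
play_rows([
  [[0,0,0],[0,0,0]],
  [[0,0,0],[0,0,0]],
  [[0,0,0],[0,0,0]],
  [[0,0,0],[0,0,0]],
  [[0,0,0],[0,0,0]],
  [[0,0,0],[0,0,0]],
  [[0,0,0],[0,0,0]],
  [[0,0,0],[0,0,0]],
  [[0,0,0],[0,0,0]],
  [[0,0,0],[0,0,0]],
], fingers=5, squeeze=20)

```text
time_s: 5.7
eef_pos: [677.9, -212.0, 133.5]
ee_rot: [0.0, 0.998, 0.058, 0.0]
force: [-0.5, -0.3, 1.8]
grip_width: 0.129
```

```bash
cat > w.py <<'E'
from h import *
def st(sy=-128):
    s=ctrl.sense();dx,dy=s['eef_pos'][:2]-[622.9,-48.6];c,n=.9934,.1147
    F=s['force']
    print('t',round(s['time_s'],2),'pos',s['eef_pos'].round(1),'fence xy',round(c*dx+n*dy,1),round(-n*dx+c*dy-sy,1),'z',round(s['eef_pos'][2],1),'Ffence',round(c*F[0]+n*F[1],1),round(-n*F[0]+c*F[1],1),round(F[2],1),'w',round(s['grip_width']*85.4,1))
if __name__=='__main__':st()
E
python3 w.py
```

```text
t 5.7 pos [ 677.9 -212.   133.5] fence xy 35.9 -40.6 z 133.5 Ffence -0.6 -0.2 1.8 w 11.0
```

```bash
python3 -c "
import numpy as np
a=1.783-1.783*np.arange(21)/20
print([[round(float(x),1),round(float(z),1)] for x,z in zip(-104*np.diff(np.cos(a)),-104*np.diff(np.sin(a)))])"
```

```text
[[-9.1, -1.5], [-9.2, -0.7], [-9.3, 0.1], [-9.2, 0.9], [-9.1, 1.7], [-8.9, 2.5], [-8.7, 3.3], [-8.3, 4.1], [-7.9, 4.8], [-7.5, 5.5], [-6.9, 6.1], [-6.4, 6.7], [-5.7, 7.3], [-5.1, 7.8], [-4.4, 8.2], [-3.6, 8.5], [-2.8, 8.8], [-2.0, 9.0], [-1.2, 9.2], [-0.4, 9.3]]
```

Call:
play_rows([
  [[-9.1,0,-1.5],[0,0,0]],
  [[-9.2,0,-0.7],[0,0,0]],
  [[-9.3,0,0.1],[0,0,0]],
  [[-9.2,0,0.9],[0,0,0]],
  [[-9.1,0,1.7],[0,0,0]],
  [[-8.9,0,2.5],[0,0,0]],
  [[-8.7,0,3.3],[0,0,0]],
  [[-8.3,0,4.1],[0,0,0]],
  [[-7.9,0,4.8],[0,0,0]],
  [[-7.5,0,5.5],[0,0,0]],
])

```text
time_s: 6.53
eef_pos: [591.4, -222.0, 112.9]
ee_rot: [0.0, 0.998, 0.058, 0.001]
force: [1.8, 0.7, 0.3]
grip_width: 0.131
```

Call:
play_rows([
  [[-6.9,0,6.1],[0,0,0]],
  [[-6.4,0,6.7],[0,0,0]],
  [[-5.7,0,7.3],[0,0,0]],
  [[-5.1,0,7.8],[0,0,0]],
  [[-4.4,0,8.2],[0,0,0]],
  [[-3.6,0,8.5],[0,0,0]],
  [[-2.8,0,8.8],[0,0,0]],
  [[-2,0,9],[0,0,0]],
  [[-0.6,0,4.5],[0,0,0]],
  [[0,0,0],[0,0,0]],
  [[0,0,0],[0,0,0]],
])

```text
time_s: 7.45
eef_pos: [554.1, -226.3, 44.7]
ee_rot: [-0.0, 0.998, 0.058, 0.0]
force: [5.1, -0.2, -2.3]
grip_width: 0.135
```

```bash
python3 w.py
```

```text
t 7.45 pos [ 554.1 -226.3   44.7] fence xy -88.7 -40.6 z 44.7 Ffence 5.0 -0.8 -2.3 w 11.6
```

Call:
play_rows([
  [[0.3,0,4],[0,0,0]],
  [[0.3,0,4],[0,0,0]],
  [[0,0,2],[0,0,0]],
  [[0,0,2],[0,0,0]],
  [[0,0,1],[0,0,0]],
  [[0,0,1],[0,0,0]],
  [[0,0,0],[0,0,0]],
])

```text
time_s: 8.03
eef_pos: [554.1, -226.7, 33.1]
ee_rot: [0.0, 0.998, 0.058, -0.001]
force: [-9.6, 0.6, 17.8]
grip_width: 0.128
```

```bash
python3 w.py
```

```text
t 8.03 pos [ 554.1 -226.7   33.1] fence xy -88.8 -41.0 z 33.1 Ffence -9.4 1.7 17.8 w 10.9
```

Call:
play_rows([
  [[0,0,0],[0,0,0]],
  [[0,0,0],[0,0,0]],
  [[0,0,0],[0,0,0]],
  [[0,0,0],[0,0,0]],
  [[0,0,-10],[0,0,0]],
  [[0,0,-20],[0,0,0]],
  [[0,0,-25],[0,0,0]],
  [[0,0,-30],[0,0,0]],
], fingers=70)

```text
time_s: 8.7
eef_pos: [554.1, -225.8, 117.2]
ee_rot: [-0.001, 0.998, 0.058, -0.001]
force: [-0.2, -0.3, 0.3]
grip_width: 0.818
```

Call:
play_rows([
  [[-4.7,-25,0],[0,0,0]],
  [[-4.7,-25,0],[0,0,0]],
  [[-4.7,-25,0],[0,0,0]],
  [[-4.7,-25,0],[0,0,0]],
  [[-4.7,-25,0],[0,0,0]],
  [[-4.7,-25,0],[0,0,0]],
  [[-4.7,-25,0],[0,0,0]],
  [[-4.7,-25,0],[0,0,0]],
  [[-4.7,-25,0],[0,0,0]],
  [[-4.7,-25,0],[0,0,0]],
  [[0,0,0],[0,0,-2.4]],
  [[0,0,0],[0,0,0]],
])

```text
time_s: 9.7
eef_pos: [479.0, 17.7, 117.4]
ee_rot: [0.0, 0.997, 0.08, 0.0]
force: [-0.1, -0.2, -0.6]
grip_width: 0.82
```

```bash
python3 w.py
python3 - <<'E'
from h import *
ims=[]
for c,(x,y,w,h) in(('scene',(140,130,160,120)),('top',(180,140,160,120))):
    im=snap(c,c+'2')
    for n in('leaf_rod','stop','carrier_grip','carrier_base'):print(c,n,[(round(d['position'][0]*512,1),round(d['position'][1]*384,1),d['p']) for d in ctrl.spot_in(c,n)][:2])
    ims.append(cv2.resize(cv2.cvtColor(im[y:y+h,x:x+w],cv2.COLOR_RGB2BGR),(400,300),interpolation=cv2.INTER_CUBIC))
cv2.imwrite('pics/c2.png',np.hstack(ims))
print(proj('scene',(478.6,16.3,74)))
E
```

```text
t 9.7 pos [479.   17.7 117.4] fence xy -135.4 210.3 z 117.4 Ffence -0.1 -0.2 -0.6 w 70.0
scene leaf_rod [(194.6, 174.1, 0.6)]
scene stop [(188.8, 182.6, 0.81)]
scene carrier_grip [(272.4, 203.8, 0.67), (252.9, 133.3, 0.64)]
scene carrier_base [(255.5, 128.3, 0.93), (274.7, 203.4, 0.91)]
top leaf_rod [(301.2, 179.4, 0.71)]
top stop [(299.2, 166.5, 0.78)]
top carrier_grip [(310.0, 255.9, 0.8)]
top carrier_base [(308.2, 254.7, 0.89), (295.2, 178.7, 0.64)]
[273.57113955 188.72696353]
```

View pics/c2.png

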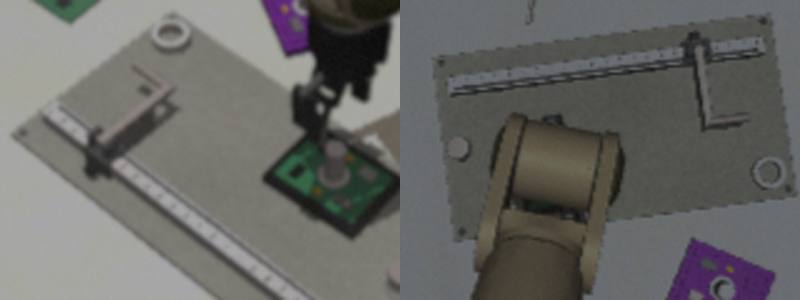

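Call:
play_rows([
  [[0,0.1,7.8],[0,0,0]],
  [[0,0.1,7.8],[0,0,0]],
  [[0,0.1,7.8],[0,0,0]],
  [[0,0.1,7.8],[0,0,0]],
  [[0,0.1,7.8],[0,0,0]],
  [[0,0.1,7.8],[0,0,0]],
  [[0,0.1,7.8],[0,0,0]],
  [[0,0.1,7.8],[0,0,0]],
  [[0,0.1,7.8],[0,0,0]],
  [[0,0.1,7.8],[0,0,0]],
  [[0,0,0],[0,0,0]],
])

```text
time_s: 11.12
eef_pos: [478.5, 15.8, 37.2]
ee_rot: [-0.0, 0.997, 0.079, -0.001]
force: [-1.1, 0.2, 0.2]
grip_width: 0.822
```

Call:
play_rows([
  [[0,0,0],[0,0,0]],
  [[0,0,0],[0,0,0]],
  [[0,0,0],[0,0,0]],
  [[0,0,0],[0,0,0]],
  [[0,0,0],[0,0,0]],
  [[0,0,0],[0,0,0]],
  [[0,0,0],[0,0,0]],
  [[0,0,0],[0,0,0]],
  [[0,0,0],[0,0,0]],
], fingers=15, squeeze=30)

```text
time_s: 11.87
eef_pos: [479.6, 15.6, 39.1]
ee_rot: [0.0, 0.997, 0.079, 0.0]
force: [-0.9, 0.5, 6.0]
grip_width: 0.269
```

```bash
python3 w.py
```

```text
t 11.87 pos [479.6  15.6  39.1] fence xy -135.0 208.2 z 39.1 Ffence -0.9 0.6 6.0 w 23.0
```

Call:
play_rows([
  [[0,0,-0.8],[0,0,2.4]],
  [[2,4,0],[0,0,0]],
  [[5,8,0],[0,0,0]],
  [[6,10,0],[0,0,0]],
  [[6,10,0],[0,0,0]],
  [[6,10,0],[0,0,0]],
  [[6,10,0],[0,0,0]],
  [[6,10,0],[0,0,0]],
  [[6,10,0],[0,0,0]],
  [[6,10,0],[0,0,0]],
  [[6,10,0],[0,0,0]],
  [[6,10,0],[0,0,0]],
  [[6,10,0],[0,0,0]],
  [[5,8,0],[0,0,0]],
  [[2,5,0],[0,0,0]],
  [[0,2,0],[0,0,0]],
  [[0,0,0],[0,0,0]],
])

```text
time_s: 13.28
eef_pos: [567.2, -102.2, 39.3]
ee_rot: [-0.0, 0.998, 0.058, -0.0]
force: [0.3, 0.1, -2.8]
grip_width: 0.272
```

```bash
python3 w.py
python3 - <<'E'
from h import *
ims=[]
for c,(x,y,w,h) in(('scene',(160,140,120,90)),('top',(220,130,120,90))):
    im=snap(c,c+'3')
    ims.append(cv2.resize(cv2.cvtColor(im[y:y+h,x:x+w],cv2.COLOR_RGB2BGR),(400,300),interpolation=cv2.INTER_CUBIC))
cv2.imwrite('pics/c3.png',np.hstack(ims))
E
```

```text
t 13.28 pos [ 567.2 -102.2   39.3] fence xy -61.4 81.1 z 39.3 Ffence 0.3 0.1 -2.8 w 23.3
```

View pics/c3.png

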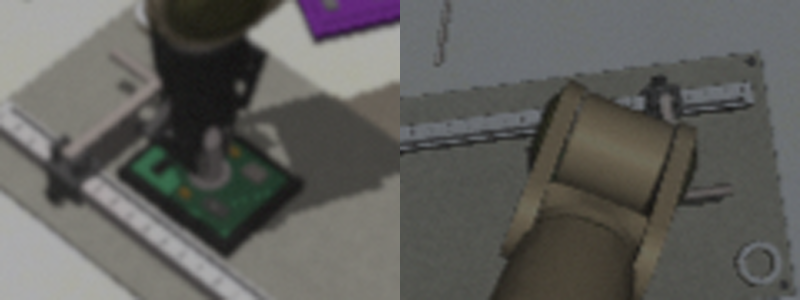

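Call:
play_rows([
  [[1,0,0.3],[0,0,0]],
  [[1.2,0,0],[0,0,0]],
  [[1.2,0,0],[0,0,0]],
  [[1.2,0,0],[0,0,0]],
  [[1.2,0,0],[0,0,0]],
  [[1.2,0,0],[0,0,0]],
  [[1,0,0],[0,0,0]],
])

```text
time_s: 13.97
eef_pos: [575.5, -101.0, 39.2]
ee_rot: [0.0, 0.998, 0.058, 0.0]
force: [0.2, -0.7, -2.0]
grip_width: 0.269
```

Call:
play_rows([
  [[0.5,0,0],[0,0,0]],
  [[0.4,0,0],[0,0,0]],
  [[0.3,0,0],[0,0,0]],
  [[0,0,0],[0,0,0]],
])

```text
time_s: 14.3
eef_pos: [576.6, -100.9, 39.2]
ee_rot: [0.0, 0.998, 0.058, 0.0]
force: [0.7, -0.2, -3.0]
grip_width: 0.271
```

```bash
python3 w.py
```

```text
t 14.3 pos [ 576.6 -100.9   39.2] fence xy -52.0 81.4 z 39.2 Ffence 0.7 -0.3 -3.0 w 23.1
```

Call:
play_rows([
  [[0,0,0.3],[0,0,0]],
  [[0,0,0.2],[0,0,0]],
  [[0,0,0],[0,0,0]],
])

```text
time_s: 14.55
eef_pos: [576.7, -100.9, 39.2]
ee_rot: [0.0, 0.998, 0.058, 0.0]
force: [-1.4, 0.6, 3.5]
grip_width: 0.27
```

Call:
play_rows([
  [[0.4,0,0],[0,0,0]],
  [[0.4,0,0],[0,0,0]],
  [[0.4,0,0],[0,0,0]],
  [[0.3,0,0],[0,0,0]],
])

```text
time_s: 14.88
eef_pos: [578.3, -100.9, 39.2]
ee_rot: [0.0, 0.998, 0.058, 0.0]
force: [-2.2, 0.0, 5.4]
grip_width: 0.272
```

```bash
python3 w.py
```

```text
t 14.88 pos [ 578.3 -100.9   39.2] fence xy -50.3 81.1 z 39.2 Ffence -2.2 0.3 5.4 w 23.2
```

Call:
play_rows([
  [[0.3,0,-0.3],[0,0,0]],
  [[0.3,0,0],[0,0,0]],
  [[0.3,0,0],[0,0,0]],
  [[0,0,0],[0,0,0]],
])

```text
time_s: 15.22
eef_pos: [579.1, -100.7, 39.2]
ee_rot: [0.0, 0.998, 0.058, 0.0]
force: [-0.2, 0.0, 5.0]
grip_width: 0.27
```

```bash
python3 w.py
```

```text
t 15.22 pos [ 579.1 -100.7   39.2] fence xy -49.5 81.3 z 39.2 Ffence -0.2 0.1 5.0 w 23.1
```

Call:
play_rows([
  [[0.3,0,-0.3],[0,0,0]],
  [[0.3,0,0],[0,0,0]],
  [[0.3,0,0],[0,0,0]],
  [[0,0,0],[0,0,0]],
])

```text
time_s: 15.55
eef_pos: [579.5, -100.4, 39.2]
ee_rot: [-0.0, 0.998, 0.058, -0.0]
force: [-4.0, -0.6, 3.7]
grip_width: 0.271
```

Call:
play_rows([
  [[0.2,0,0],[0,0,0]],
  [[0.2,0,0],[0,0,0]],
  [[0.2,0,0],[0,0,0]],
  [[0,0,0],[0,0,0]],
])

```text
time_s: 15.88
eef_pos: [579.7, -100.2, 39.2]
ee_rot: [-0.0, 0.998, 0.058, -0.001]
force: [-6.8, 0.1, 6.1]
grip_width: 0.271
```

```bash
python3 w.py
```

```text
t 15.88 pos [ 579.7 -100.2   39.2] fence xy -48.8 81.6 z 39.2 Ffence -6.7 0.9 6.1 w 23.1
```

Call:
play_rows([
  [[-0.4,0,-0.3],[0,0,0]],
  [[0,1,0],[0,0,0]],
  [[0,1.2,0],[0,0,0]],
  [[0,1.2,0],[0,0,0]],
  [[0,1.2,0],[0,0,0]],
  [[0,1,0],[0,0,0]],
  [[0,0.5,0],[0,0,0]],
  [[0,0,0],[0,0,0]],
])

```text
time_s: 16.55
eef_pos: [580.5, -106.7, 39.3]
ee_rot: [-0.0, 0.998, 0.058, -0.0]
force: [-4.9, 0.8, -2.1]
grip_width: 0.273
```

```bash
python3 w.py
```

```text
t 16.55 pos [ 580.5 -106.7   39.3] fence xy -48.8 75.2 z 39.3 Ffence -4.8 1.4 -2.1 w 23.3
```

Call:
play_rows([
  [[0,0.5,0.1],[0,0,0]],
  [[0,0.5,0],[0,0,0]],
  [[0,0.5,0],[0,0,0]],
  [[0,0.5,0],[0,0,0]],
  [[0,0,0],[0,0,0]],
])

```text
time_s: 16.97
eef_pos: [580.7, -108.5, 39.3]
ee_rot: [-0.0, 0.998, 0.058, -0.0]
force: [-4.8, 1.1, -0.4]
grip_width: 0.271
```

Call:
play_rows([
  [[0,0.4,0],[0,0,0]],
  [[0,0.4,0],[0,0,0]],
  [[0,0.3,0],[0,0,0]],
  [[0,0,0],[0,0,0]],
])

```text
time_s: 17.3
eef_pos: [580.8, -109.6, 39.3]
ee_rot: [-0.0, 0.998, 0.058, -0.0]
force: [-6.0, 0.9, -0.8]
grip_width: 0.273
```

```bash
python3 w.py
```

```text
t 17.3 pos [ 580.8 -109.6   39.3] fence xy -48.8 72.3 z 39.3 Ffence -5.8 1.6 -0.8 w 23.3
```

Call:
play_rows([
  [[0,0.4,0],[0,0,0]],
  [[0,0.4,0],[0,0,0]],
  [[0,0.3,0],[0,0,0]],
  [[0,0,0],[0,0,0]],
])

```text
time_s: 17.63
eef_pos: [581.0, -110.7, 39.3]
ee_rot: [-0.0, 0.998, 0.058, -0.0]
force: [-5.4, 0.6, -0.3]
grip_width: 0.27
```

Call:
play_rows([
  [[0,0.3,0],[0,0,0]],
  [[0,0.3,0],[0,0,0]],
  [[0,0,0],[0,0,0]],
])

```text
time_s: 17.88
eef_pos: [581.0, -111.2, 39.3]
ee_rot: [-0.0, 0.998, 0.058, -0.0]
force: [-4.3, 2.3, -0.4]
grip_width: 0.27
```

```bash
python3 w.py
```

```text
t 17.88 pos [ 581.  -111.2   39.3] fence xy -48.8 70.6 z 39.3 Ffence -4.0 2.8 -0.4 w 23.1
```

Call:
play_rows([
  [[0,0.3,0],[0,0,0]],
  [[0,0.3,0],[0,0,0]],
  [[0,0.3,0],[0,0,0]],
  [[0,0,0],[0,0,0]],
])

```text
time_s: 18.22
eef_pos: [581.1, -112.1, 39.3]
ee_rot: [-0.0, 0.998, 0.058, -0.0]
force: [-5.3, 2.6, -0.5]
grip_width: 0.27
```

```bash
python3 w.py
```

```text
t 18.22 pos [ 581.1 -112.1   39.3] fence xy -48.8 69.7 z 39.3 Ffence -5.0 3.2 -0.5 w 23.0
```

Call:
play_rows([
  [[0,0.3,0],[0,0,0]],
  [[0,0.3,0],[0,0,0]],
  [[0,0.3,0],[0,0,0]],
  [[0,0,0],[0,0,0]],
])

```text
time_s: 18.55
eef_pos: [581.2, -113.0, 39.3]
ee_rot: [-0.0, 0.998, 0.058, -0.0]
force: [-5.1, 0.9, -0.3]
grip_width: 0.267
```

Call:
play_rows([
  [[0,0.3,0],[0,0,0]],
  [[0,0.2,0],[0,0,0]],
  [[0,0,0],[0,0,0]],
])

```text
time_s: 18.8
eef_pos: [581.3, -113.5, 39.3]
ee_rot: [-0.0, 0.998, 0.058, -0.0]
force: [-4.6, 1.4, -0.1]
grip_width: 0.273
```

```bash
python3 w.py
```

```text
t 18.8 pos [ 581.3 -113.5   39.3] fence xy -48.8 68.3 z 39.3 Ffence -4.5 1.9 -0.1 w 23.3
```

Call:
play_rows([
  [[0,0.3,0],[0,0,0]],
  [[0,0.3,0],[0,0,0]],
  [[0,0.3,0],[0,0,0]],
  [[0,0,0],[0,0,0]],
])

```text
time_s: 19.13
eef_pos: [581.4, -114.4, 39.3]
ee_rot: [-0.0, 0.998, 0.058, -0.0]
force: [-5.0, 0.3, -0.3]
grip_width: 0.271
```

Call:
play_rows([
  [[0,0.3,0],[0,0,0]],
  [[0,0.3,0],[0,0,0]],
  [[0,0,0],[0,0,0]],
])

```text
time_s: 19.38
eef_pos: [581.4, -115.0, 39.3]
ee_rot: [-0.0, 0.998, 0.058, -0.0]
force: [-5.7, 1.5, -0.3]
grip_width: 0.27
```

```bash
python3 w.py
```

```text
t 19.38 pos [ 581.4 -115.    39.3] fence xy -48.8 66.8 z 39.3 Ffence -5.5 2.1 -0.3 w 23.1
```

Call:
play_rows([
  [[0,0.3,0],[0,0,0]],
  [[0,0.3,0],[0,0,0]],
  [[0,0.3,0],[0,0,0]],
  [[0,0.3,0],[0,0,0]],
  [[0,0,0],[0,0,0]],
])

```text
time_s: 19.8
eef_pos: [581.5, -115.9, 39.3]
ee_rot: [-0.0, 0.998, 0.058, -0.0]
force: [-5.2, 2.9, 0.5]
grip_width: 0.268
```

```bash
python3 w.py;  python3 - <<'E'
from h import *
x,y,w,h=160,140,120,90
im=snap('scene','scene4')
cv2.imwrite('pics/c4.png',cv2.resize(cv2.cvtColor(im[y:y+h,x:x+w],cv2.COLOR_RGB2BGR),(800,600),interpolation=cv2.INTER_CUBIC))
E
```

```text
t 19.8 pos [ 581.5 -115.9   39.3] fence xy -48.8 65.9 z 39.3 Ffence -4.8 3.5 0.5 w 22.9
```

View pics/c4.png

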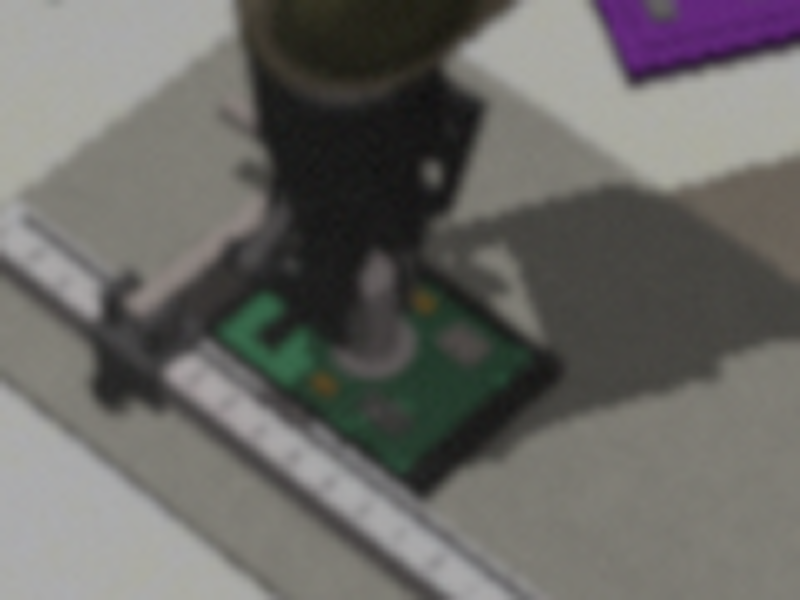

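The carrier lies flush along the fence, its end at the blade around pixel (215,325). Contact is beginning.

Call:
play_rows([
  [[0,0.3,0],[0,0,0]],
  [[0,0.3,0],[0,0,0]],
  [[0,0,0],[0,0,0]],
])

```text
time_s: 20.1
eef_pos: [581.5, -115.9, 39.4]
ee_rot: [-0.001, 0.998, 0.058, -0.001]
force: [-5.9, 5.6, 1.4]
grip_width: 0.273
```

```bash
python3 w.py
```

```text
t 20.1 pos [ 581.5 -115.9   39.4] fence xy -48.8 65.9 z 39.4 Ffence -5.2 6.2 1.4 w 23.3
```

Call:
play_rows([
  [[0.3,0.2,0],[0,0,0]],
  [[0.25,0.2,0],[0,0,0]],
  [[0,0,0],[0,0,0]],
])

```text
time_s: 20.35
eef_pos: [581.6, -115.9, 39.4]
ee_rot: [-0.001, 0.998, 0.058, -0.001]
force: [-8.9, 8.1, 4.1]
grip_width: 0.268
```

```bash
python3 w.py
```

```text
t 20.35 pos [ 581.6 -115.9   39.4] fence xy -48.8 65.9 z 39.4 Ffence -7.9 9.0 4.1 w 22.9
```

Call:
play_rows([
  [[0.2,0,0],[0,0,0]],
  [[0,0,0],[0,0,0]],
  [[0,0,0],[0,0,0]],
  [[0,0,0],[0,0,0]],
])

```text
time_s: 20.68
eef_pos: [581.6, -115.9, 39.4]
ee_rot: [-0.001, 0.998, 0.058, -0.002]
force: [-10.6, 6.2, 4.2]
grip_width: 0.272
```

Call:
play_rows([
  [[0,0,0],[0,0,0]],
  [[0,0,0],[0,0,0]],
  [[0,0,0],[0,0,0]],
  [[0,0,0],[0,0,0]],
])

```text
time_s: 21.02
eef_pos: [581.6, -115.9, 39.4]
ee_rot: [-0.001, 0.998, 0.058, -0.002]
force: [-10.5, 7.7, 4.8]
grip_width: 0.27
```

Call:
play_rows([
  [[0,0,0],[0,0,0]],
  [[0,0,0],[0,0,0]],
  [[0,0,0],[0,0,0]],
])

```text
time_s: 21.27
eef_pos: [581.6, -115.9, 39.4]
ee_rot: [-0.001, 0.998, 0.058, -0.002]
force: [-10.7, 6.9, 5.2]
grip_width: 0.271
```

Call:
play_rows([
  [[0,0,0],[0,0,0]],
  [[0,0,0],[0,0,0]],
  [[0,0,0],[0,0,0]],
])

```text
time_s: 21.52
eef_pos: [581.6, -115.9, 39.3]
ee_rot: [-0.001, 0.998, 0.058, -0.002]
force: [-11.0, 8.0, 3.5]
grip_width: 0.274
```

```bash
python3 w.py
```

```text
t 21.52 pos [ 581.6 -115.9   39.3] fence xy -48.8 65.9 z 39.3 Ffence -10.0 9.2 3.5 w 23.4
```

Call:
play_rows([
  [[0,0.15,-0.15],[0,0,0]],
  [[0,0,0],[0,0,0]],
  [[0,0,0],[0,0,0]],
  [[0,0,0],[0,0,0]],
])

```text
time_s: 21.85
eef_pos: [581.6, -116.0, 39.4]
ee_rot: [-0.001, 0.998, 0.058, -0.002]
force: [-9.5, 6.7, 5.1]
grip_width: 0.274
```

Call:
play_rows([
  [[0,0,0],[0,0,0]],
  [[0,0,0],[0,0,0]],
  [[0,0,0],[0,0,0]],
  [[0,0,0],[0,0,0]],
])

```text
time_s: 22.18
eef_pos: [581.6, -116.0, 39.4]
ee_rot: [-0.001, 0.998, 0.058, -0.002]
force: [-10.2, 7.0, 3.3]
grip_width: 0.27
```

Call:
play_rows([
  [[0,0,0],[0,0,0]],
  [[0,0,0],[0,0,0]],
  [[0,0,0],[0,0,0]],
  [[0,0,0],[0,0,0]],
])

```text
time_s: 22.52
eef_pos: [581.6, -115.9, 39.4]
ee_rot: [-0.001, 0.998, 0.058, -0.002]
force: [-10.3, 7.1, 4.0]
grip_width: 0.268
```

Call:
play_rows([
  [[0,0,0],[0,0,0]],
  [[0,0,0],[0,0,0]],
  [[0,0,0],[0,0,0]],
  [[0,0,0],[0,0,0]],
])

```text
time_s: 22.85
eef_pos: [581.6, -116.0, 39.4]
ee_rot: [-0.001, 0.998, 0.058, -0.002]
force: [-9.6, 7.2, 4.0]
grip_width: 0.271
```

```bash
python3 w.py
```

```text
t 22.85 pos [ 581.6 -116.    39.4] fence xy -48.8 65.8 z 39.4 Ffence -8.7 8.3 4.0 w 23.2
```

Call:
play_rows([
  [[0,0.2,0],[0,0,0]],
  [[0,0,0],[0,0,0]],
  [[0,0,0],[0,0,0]],
  [[0,0,0],[0,0,0]],
  [[0,0,0],[0,0,0]],
  [[0,0,0],[0,0,0]],
  [[0,0,0],[0,0,0]],
])

```text
time_s: 23.43
eef_pos: [581.6, -116.0, 39.4]
ee_rot: [-0.001, 0.998, 0.058, -0.002]
force: [-9.9, 9.1, 4.3]
grip_width: 0.271
```

Call:
play_rows([
  [[0,0,0],[0,0,0]],
  [[0,0,0],[0,0,0]],
  [[0,0,0],[0,0,0]],
  [[0,0,0],[0,0,0]],
  [[0,0,0],[0,0,0]],
  [[0,0,0],[0,0,0]],
  [[0,0,0],[0,0,0]],
])

```text
time_s: 24.02
eef_pos: [581.6, -116.0, 39.4]
ee_rot: [-0.001, 0.998, 0.058, -0.002]
force: [-10.5, 8.3, 4.8]
grip_width: 0.269
```

```bash
python3 w.py
```

```text
t 24.02 pos [ 581.6 -116.    39.4] fence xy -48.8 65.8 z 39.4 Ffence -9.4 9.5 4.8 w 23.0
```

Call:
play_rows([
  [[-0.3,-0.3,-0.1],[0,0,0]],
  [[-0.3,-0.3,-0.1],[0,0,0]],
  [[-0.3,-0.3,-0.1],[0,0,0]],
  [[0,0,0],[0,0,0]],
])

```text
time_s: 24.35
eef_pos: [581.5, -116.1, 39.6]
ee_rot: [-0.001, 0.998, 0.058, -0.0]
force: [-3.2, 4.9, -2.5]
grip_width: 0.271
```

```bash
python3 w.py
```

```text
t 24.35 pos [ 581.5 -116.1   39.6] fence xy -48.9 65.7 z 39.6 Ffence -2.6 5.2 -2.5 w 23.2
```

Call:
play_rows([
  [[-0.1,-0.3,0.15],[0,0,0]],
  [[-0.1,-0.3,0],[0,0,0]],
  [[0,0,0],[0,0,0]],
  [[0,0,0],[0,0,0]],
])

```text
time_s: 24.68
eef_pos: [581.5, -116.1, 39.6]
ee_rot: [-0.0, 0.998, 0.058, -0.0]
force: [-2.7, 2.4, -3.3]
grip_width: 0.27
```

```bash
python3 w.py
```

```text
t 24.68 pos [ 581.5 -116.1   39.6] fence xy -48.9 65.7 z 39.6 Ffence -2.4 2.7 -3.3 w 23.0
```

Call:
play_rows([
  [[0,0,0.25],[0,0,0]],
  [[0,0,0],[0,0,0]],
  [[0,0,0],[0,0,0]],
])

```text
time_s: 24.93
eef_pos: [581.5, -116.1, 39.5]
ee_rot: [-0.0, 0.998, 0.058, -0.0]
force: [-2.3, 3.4, -1.4]
grip_width: 0.27
```

Call:
play_rows([
  [[0,0,0],[0,0,0]],
  [[0,0,0],[0,0,0]],
  [[0,0,0],[0,0,0]],
  [[0,0,0],[0,0,0]],
  [[0,0,0],[0,0,0]],
  [[0,0,0],[0,0,0]],
  [[0,0,-5],[0,0,0]],
  [[0,0,-15],[0,0,0]],
  [[0,0,-20],[0,0,0]],
  [[0,0,-20],[0,0,0]],
  [[0,0,-15],[0,0,0]],
  [[0,0,0],[0,0,0]],
], fingers=60)

```text
time_s: 25.93
eef_pos: [582.9, -116.7, 118.2]
ee_rot: [0.001, 0.998, 0.058, 0.003]
force: [-0.2, -0.7, 0.9]
grip_width: 0.707
```

```bash
python3 w.py
```

```text
t 25.93 pos [ 582.9 -116.7  118.2] fence xy -47.5 64.9 z 118.2 Ffence -0.3 -0.7 0.9 w 60.4
```

Call:
play_rows([
  [[-5.2,13.5,0],[0,0,0]],
  [[-5.2,13.5,0],[0,0,0]],
  [[-5.2,13.5,0],[0,0,0]],
  [[-5.2,13.5,0],[0,0,0]],
  [[-5.2,13.5,0],[0,0,0]],
  [[-5.2,13.5,0],[0,0,0]],
  [[-5.2,13.5,0],[0,0,0]],
  [[-5.2,13.5,0],[0,0,0]],
  [[0,0,0],[0,0,0]],
])

```text
time_s: 26.68
eef_pos: [551.9, -231.2, 114.5]
ee_rot: [0.0, 0.998, 0.057, -0.0]
force: [0.6, 0.6, 0.4]
grip_width: 0.704
```

```bash
python3 w.py;  python3 - <<'E'
from h import *
x,y,w,h=160,140,120,90
im=snap('scene','scene5')
cv2.imwrite('pics/c5.png',cv2.resize(cv2.cvtColor(im[y:y+h,x:x+w],cv2.COLOR_RGB2BGR),(800,600),interpolation=cv2.INTER_CUBIC))
E
```

```text
t 26.68 pos [ 551.9 -231.2  114.5] fence xy -91.5 -45.2 z 114.5 Ffence 0.7 0.5 0.4 w 60.1
```

View pics/c5.png

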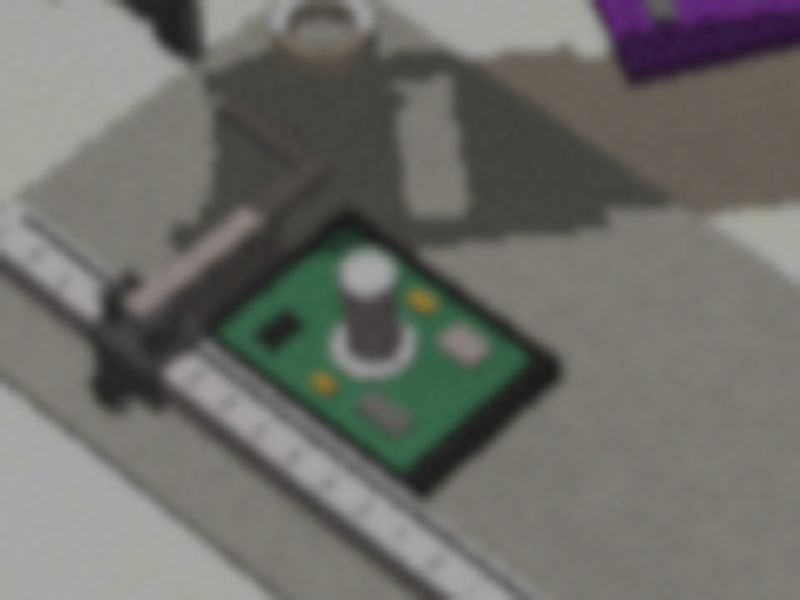

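The carrier sits flush on the fence with its end on the blade (corner at about (215,325)); the rod is at (230,105)–(320,160) and the tape is untouched.

Call:
play_rows([
  [[0.3,0,8.1],[0,0,0]],
  [[0.3,0,8.1],[0,0,0]],
  [[0.3,0,8.1],[0,0,0]],
  [[0.3,0,8.1],[0,0,0]],
  [[0.3,0,8.1],[0,0,0]],
  [[0.3,0,8.1],[0,0,0]],
  [[0.3,0,8.1],[0,0,0]],
  [[0.3,0,8.1],[0,0,0]],
  [[0.3,0,8.1],[0,0,0]],
  [[0,0,8.1],[0,0,0]],
  [[0,0,0],[0,0,0]],
])

```text
time_s: 27.65
eef_pos: [554.6, -227.5, 31.7]
ee_rot: [-0.001, 0.998, 0.058, -0.001]
force: [-0.8, 0.0, -0.5]
grip_width: 0.7
```

Call:
play_rows([
  [[0,0,0],[0,0,0]],
  [[0,0,0],[0,0,0]],
  [[0,0,0],[0,0,0]],
  [[0,0,0],[0,0,0]],
  [[0,0,0],[0,0,0]],
  [[0,0,0],[0,0,0]],
  [[0,0,0],[0,0,0]],
  [[0,0,0],[0,0,0]],
  [[0,0,0],[0,0,0]],
], fingers=5, squeeze=20)

```text
time_s: 28.4
eef_pos: [554.1, -228.2, 33.9]
ee_rot: [-0.0, 0.998, 0.058, -0.001]
force: [-8.3, -1.6, 5.5]
grip_width: 0.132
```

```bash
python3 w.py;python3 -c "
import numpy as np
a=1.7*np.arange(23)/22
print([[round(float(x),1),round(float(z),1)] for x,z in zip(-104*np.diff(np.cos(a)),-104*np.diff(np.sin(a)))])"
```

```text
t 28.4 pos [ 554.1 -228.2   33.9] fence xy -88.9 -42.5 z 33.9 Ffence -8.5 -0.7 5.5 w 11.3
[[0.3, -8.0], [0.9, -8.0], [1.5, -7.9], [2.1, -7.7], [2.7, -7.6], [3.3, -7.3], [3.9, -7.0], [4.4, -6.7], [4.9, -6.4], [5.4, -6.0], [5.8, -5.5], [6.2, -5.1], [6.6, -4.6], [6.9, -4.0], [7.2, -3.5], [7.5, -2.9], [7.7, -2.3], [7.8, -1.7], [8.0, -1.1], [8.0, -0.5], [8.0, 0.1], [8.0, 0.7]]
```

Call:
play_rows([
  [[-1,0,0],[0,0,0]],
  [[0.3,0,-6],[0,0,0]],
  [[0.9,0,-8],[0,0,0]],
  [[1.5,0,-7.9],[0,0,0]],
  [[2.1,0,-7.7],[0,0,0]],
  [[2.7,0,-7.6],[0,0,0]],
  [[3.3,0,-7.3],[0,0,0]],
  [[3.9,0,-7],[0,0,0]],
])

```text
time_s: 29.07
eef_pos: [566.6, -227.0, 86.0]
ee_rot: [-0.0, 0.998, 0.058, -0.003]
force: [-18.7, -4.6, 7.2]
grip_width: 0.127
```

```bash
python3 w.py
```

```text
t 29.07 pos [ 566.6 -227.    86. ] fence xy -76.4 -42.7 z 86.0 Ffence -19.1 -2.4 7.2 w 10.9
```

Call:
play_rows([
  [[1.5,0,-7.2],[0,0,0]],
  [[3.9,0,-6.4],[0,0,0]],
  [[5,0,-6],[0,0,0]],
  [[5.8,0,-5.5],[0,0,0]],
  [[6.2,0,-5.1],[0,0,0]],
])

```text
time_s: 29.48
eef_pos: [590.7, -224.1, 117.0]
ee_rot: [0.0, 0.998, 0.058, -0.001]
force: [-9.1, -1.1, 7.1]
grip_width: 0.126
```

```bash
python3 w.py
```

```text
t 29.48 pos [ 590.7 -224.1  117. ] fence xy -52.2 -42.7 z 117.0 Ffence -9.2 -0.1 7.1 w 10.8
```

Call:
play_rows([
  [[6.2,0,-5],[0,0,0]],
  [[6.9,0,-4.3],[0,0,0]],
  [[7.2,0,-3.5],[0,0,0]],
  [[7.5,0,-2.9],[0,0,0]],
  [[7.7,0,-2.3],[0,0,0]],
  [[7.8,0,-1.7],[0,0,0]],
  [[8,0,-1.1],[0,0,0]],
  [[8,0,-0.5],[0,0,0]],
  [[8,0,0.1],[0,0,0]],
  [[8,0,0.7],[0,0,0]],
  [[8,0,1.3],[0,0,0]],
  [[0,0,0],[0,0,0]],
])

```text
time_s: 30.48
eef_pos: [675.5, -214.2, 135.5]
ee_rot: [0.001, 0.998, 0.058, 0.001]
force: [1.6, -2.4, 2.8]
grip_width: 0.131
```

```bash
python3 w.py
```

```text
t 30.48 pos [ 675.5 -214.2  135.5] fence xy 33.3 -42.5 z 135.5 Ffence 1.3 -2.6 2.8 w 11.2
```

Leaf up at about 1.75. Release, rise clear, and move aside for a view.

Call:
play_rows([
  [[0,0,0],[0,0,0]],
  [[0,0,0],[0,0,0]],
  [[0,0,0],[0,0,0]],
  [[0,0,0],[0,0,0]],
  [[0,0,0],[0,0,0]],
  [[0,0,-8],[0,0,0]],
  [[0,0,-15],[0,0,0]],
  [[0,0,-20],[0,0,0]],
  [[0,0,-20],[0,0,0]],
  [[0,0,-20],[0,0,0]],
  [[0,0,0],[0,0,0]],
], fingers=60)

```text
time_s: 31.4
eef_pos: [674.9, -214.6, 223.0]
ee_rot: [0.002, 0.998, 0.058, 0.003]
force: [0.8, -1.4, 0.8]
grip_width: 0.701
```

Call:
play_rows([
  [[-20,15,0],[0,0,0]],
  [[-20,15,0],[0,0,0]],
  [[-20,15,0],[0,0,0]],
  [[-20,15,0],[0,0,0]],
  [[-20,15,0],[0,0,0]],
  [[-20,15,0],[0,0,0]],
  [[-20,15,0],[0,0,0]],
  [[-20,15,0],[0,0,0]],
  [[-20,15,0],[0,0,0]],
  [[-20,15,0],[0,0,0]],
  [[0,0,0],[0,0,0]],
])

```text
time_s: 32.32
eef_pos: [489.7, -389.0, 217.4]
ee_rot: [0.0, 0.998, 0.056, -0.0]
force: [0.1, -0.1, -0.0]
grip_width: 0.703
```

```bash
python3 w.py;  python3 - <<'E'
from h import *
ims=[]
for c,(x,y,w,h) in(('scene',(160,120,120,120)),('top',(220,120,120,120))):
    im=snap(c,c+'6')
    ims.append(cv2.resize(cv2.cvtColor(im[y:y+h,x:x+w],cv2.COLOR_RGB2BGR),(400,400),interpolation=cv2.INTER_CUBIC))
cv2.imwrite('pics/c6.png',np.hstack(ims))
E
```

```text
t 32.32 pos [ 489.7 -389.   217.4] fence xy -171.4 -194.9 z 217.4 Ffence 0.1 -0.2 -0.0 w 60.0
```

View pics/c6.png

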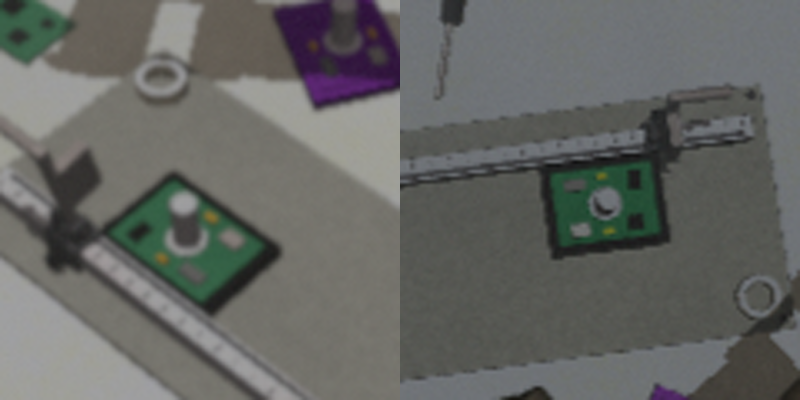

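The leaf is up and the carrier is flush along the fence; the tape, driver and purple look-alike are in place. I'll check whether the carrier moved between the pre- and post-flip pictures.

Run:
```python
from h import *
a,b=[cv2.imread(f'pics/scene{i}.png',0).astype(np.float32) for i in(5,6)]
w=np.s_[172:215,195:245]
print(cv2.phaseCorrelate(a[w],b[w],cv2.createHanningWindow((50,43),cv2.CV_32F)))
print(ctrl.sense()['time_s']); ctrl.finish_job()
```

```text
((0.11728356093372128, 0.3377743783653493), 0.8421882981194391)
32.4167
the job is handed in; nothing more can be done
```

The job is done and handed in at 32.4 s of the 72 s allowed; no verdict was reported.

- **Stop down:** I pinched the rod, swung the leaf down and pressed it onto its end stop with about 18 N. A picture showed it level.
- **Carrier gauged:** I gripped the green carrier by its knob and slid it along the deck until it met the fence and then the blade. The last readings of the press were about 9–10 N into the fence and 8–9.5 N into the blade, held for more than a second. No reading on meeting either was over 11 N; forces were only read at the end of each move. I eased the force off before letting go.
- **Stop up:** I swung the leaf back up to about 1.75 rad and let go, then moved the arm clear.

**Last checks:**
- The final pictures show the carrier flush along the fence with the leaf up. The tape, driver and purple look-alike are where they were. I did not look closely at the other bystanders at the end.
- Comparing pictures from before and after the flip gives a carrier shift of about 0.1 by 0.3 px. That is roughly 1 mm or less and close to the image noise, so a very small shift cannot be ruled out.

**Disagreements:**
- The blade was about 5 mm farther along the fence than my working camera estimate, so I went by contact force.
- While sliding, the vertical load on the carrier swung between about −3 and +6 N, so it may have been lifted very slightly at the start of the slide.
- Raising the leaf briefly put 19 N sideways on the rod, which I corrected partway up.

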